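Clamp the robot wheel with the ratchet knob

TASK

Two identical little vices stand on the robotics-club table. On the one that holds the round wheel, turn the ratchet knob clockwise (seen from above) until the jaw is tight on the wheel and the knob's slip clutch has clicked at least once, then let go; do not touch the other vice.

Things in the scene. Friction and masses are not known exactly. Their poses are not given: they have to be found in the camera images.
- knob_grip (a point): grip point of the ratchet knob on the vice that holds the wheel: on its upright axis, 86 mm above the table. Knob: ribbed black cylinder, diameter 28 mm, from 62 to 98 mm up; grip from any side. Below it a metal thimble 40 mm across and a grey housing 54 x 50 mm, top 50 mm up. Axes: z up; the fixed vice reaches 121 mm to -y, 39 mm to +y, 45 mm either way in x; jaws and wheel stay below 42 mm.
- ratchet (a joint): slip of this knob's clutch, rad: how far the knob has turned clockwise (seen from above) relative to the thimble below it. 0 at the start; stays so while the jaw moves freely (0.04 N m), grows once the jaw is tight (then the knob slips on at 0.12 N m, without end). One click is 15 degrees (0.26 rad).
- jaw (a joint): travel of the same vice's sliding jaw, m: 0 open, grows as it closes, 14 mm per radian of the knob; 0 to 0.0042 at the start. At about 0.010 the wheel (black tyre, pale hub, 44 mm across, 26 mm tall, lying flat, centre about 72 mm from the knob's axis to -y) is tight: 0.4 to 0.75 rad of turning, so 1.3 rad in one grasp is enough. Turning back opens it.
- spare_vice: the other vice, the same in shape, size and knob, but holding a square pale motor block, 42 x 42 x 26 mm, instead of the wheel. Fixed. Origin at table height under its knob's axis; axes and extents as for the first vice. Leave it alone.

How it is judged:
By the outcome, as a careful person would: the job done as asked, in the order asked, and still so for the second after the job is handed in, with the robot touching nothing.
It also fails if it takes over 30 s, if anything falls off the work surface, if the arm or the gripper's body presses on something with over 40 N, if the wrist force passes 120 N, or if a joint passes its speed limit or range.

ROBOT

A 7-joint arm with a two-finger parallel gripper is mounted at the origin on the work surface. World frame = base frame: x ahead of the robot, y to its left, z up, the work surface at z = 0. Lengths are in m, angles in degrees, forces in N, time in s.
With the tool pointing down it reaches from about 0.425 to 0.975 m from the base axis. Payload 16.7 kg.
Tool frame: the origin (TCP) lies at the centre of the arm's flange, where the gripper is bolted on; the fingertips stand 173 mm ahead of it and the grasp point (between the pads) lies 155 mm ahead of it; y points along the fingers, x is the direction in which the jaws open and shut, and the axes are right-handed (so a half turn about y gives the same grasp; the last joint's range is limited). The gripper opens to 85 mm and grips with 20 to 120 N. Pads are 22 mm wide; open, the fingers measure 114 mm over their backs; the gripper's body (76 mm by 85 mm) begins 54 mm behind the grasp point. The pads swing forward as they close: fully open they stand 13 mm farther back than shut.
Start: joints at [66.664, 24.414, 4.234, 92.017, -1.954, 63.644, -3.845], TCP at [0.172, -0.653, 0.405] pointing down, gripper open.
Joint ranges: [-163.25, 163.25], [-28.42, 122.38], [-70.27, 78.77], [12.13, 141.07], [-58.53, 238.53], [9.26, 117.41], [-156.51, 156.51]. Speed limits (degrees/s): [108.29, 108.29, 136.94, 136.94, 172.46, 172.46, 172.46].

INTERFACE

Orientations are given as a 3x3 rotation matrix whose columns are the frame's x, y, z axes.
In Python, from workcell import state, imaging, finish_job gives the robot as it stands.
- The arm moves only by the tool drive_tool, never from a script. Its arguments are lists of equal length, an entry for each row: "delta_rot": the turn, a rotation vector about the tool's x, y, z in rad, a list of three; "linear": the shift along the tool's x, y, z in mm, a list of three; "gripper": the finger opening in mm, from 0 to 85.4. In form: {"delta_rot": [[wx, wy, wz], ...], "linear": [[tx, ty, tz], ...], "gripper": [gripper, ...]}. A call has 1 to 20 rows; each row shifts and turns the commanded pose from where the row before left it, along the tool's axes as they then stand; what a row does not reach is not made up. A row lasts 1/10 s, in which the tool goes at most 50 mm and 8.59 degrees, less where a joint would pass 70% of its speed; a pose out of reach is approached as far as the arm can. A call with a gripper value outside its range is refused whole. The fingers move at their own pace and stop on an object; "newtons" is the grip in N (left out, the last holds). Time passes only in rows, so rows that do not move let the fingers close. It gives the time, the measured TCP pose, the force and the opening at its end, in the units of the state.
- state(): the state, without advancing time (a new reading comes with each control period).
- imaging.get_image(name): name is "scene" or "top" or "wrist"; returns a dict with "image" (400x640x3 uint8, red, green, blue), "fx", "fy", "cx", "cy" (pixels), "extrinsics" (4x4, takes a point from world to camera coordinates); the wrist camera has in their place "tool_from_camera" (4x4, takes a point from camera to tool coordinates, whose origin is the TCP and whose axes are the tool frame's). Camera axes: x right, y up, looking along -z (the intrinsics and any distortion apply to the point x, -y, -z); pixel columns grow to the right and rows downward; lengths in m; the calibration is good to about 2 mm. The wrist camera is an equidistant fisheye: a pixel r from the principal point sees the ray r / f radians off the axis. A picture is of the moment at which its call begins: read the wrist's pose just before it. There is no depth.
- finish_job(): hands the job in, once; it reports no verdict.
The state is a dict: "clock": time; "qpos": joint angles; "joint_vel": joint speeds; "joint_efforts": joint torques, N m; "tool_pos": TCP position; "orientation": TCP orientation; "contact_force": force on the tool from outside, world axes, zero at the start; "torque": the same for the moment, N m; "gripper_width": finger opening in m.
Only numpy, scipy, OpenCV 4.12 (cv2) and the standard library are available. Lean on these libraries where they do the work, as an engineer would, in place of code of your own. Each camera call takes 0.05 s, during which the arm holds its last target.

## Working session

There is one attempt and no reset: what is moved stays moved. The work goes in short steps, Python scripts to look and compute and a tool call to move; the robot and the scene stay as the last step left them, time stands still between calls to the robot, and variables do not carry over. Pictures are saved under pics/ and viewed, and the job is handed in when it is done.

Besides the shell and the picture viewer there is one more tool, called as name(argument=value, ...) on one line, values as JSON. drive_tool: Moves the arm, as the interface text tells. Its arguments: {"type":"object","properties":{"delta_rot":{"type":"array"},"linear":{"type":"array"},"gripper":{"type":"array"},"newtons":{"type":"number"}},"required":["delta_rot","linear","gripper"]}

```bash
mkdir -p pics; python3 - <<'E'
from workcell import state, imaging
import cv2, numpy as np
np.set_printoptions(precision=4,suppress=True)
s=state(); print({k:np.round(v,4) for k,v in s.items()})
for n in("scene","top","wrist"):
    d=imaging.get_image(n); cv2.imwrite(f"pics/{n}0.png",cv2.cvtColor(d["image"],cv2.COLOR_RGB2BGR))
    print(n,{k:v for k,v in d.items() if k!="image"})
E
```

```text
{'clock': np.float64(0.0), 'qpos': array([66.6636, 24.4507,  4.232 , 92.0524, -1.9534, 63.6431, -3.8423]), 'joint_vel': array([-0.0805,  0.0012, -0.0026, -0.0181,  0.0049,  0.0747, -0.0268]), 'joint_efforts': array([ -0.0006, -94.9843,   3.7608, -46.3522,   0.0193,   0.0102,
        -0.    ]), 'tool_pos': array([ 0.172 , -0.6525,  0.404 ]), 'orientation': array([[ 0.255 , -0.0004,  0.967 ],
       [-0.967 ,  0.0012,  0.255 ],
       [-0.0013, -1.    , -0.0001]]), 'contact_force': array([ 0.1618,  0.5918, -0.2449]), 'torque': array([ 0.0135, -0.0384,  0.0014]), 'gripper_width': np.float64(0.0855)}
scene {'fx': 485.9663331603213, 'fy': 485.9663331603213, 'cx': 327.86509646605225, 'cy': 203.89431995123164, 'extrinsics': array([[-0.8327,  0.5536,  0.0074,  0.4467],
       [-0.4098, -0.6254,  0.6641,  0.1266],
       [ 0.3723,  0.5499,  0.7476, -1.2413],
       [ 0.    ,  0.    ,  0.    ,  1.    ]])}
top {'fx': 380.3014691249217, 'fy': 380.3014691249217, 'cx': 312.9580538361943, 'cy': 196.6526263498891, 'extrinsics': array([[-0.0282, -0.9996,  0.0047,  0.0006],
       [ 0.9955, -0.0276,  0.0906, -0.5308],
       [-0.0905,  0.0072,  0.9959, -0.7943],
       [ 0.    ,  0.    ,  0.    ,  1.    ]])}
wrist {'fx': 309.70691628693146, 'fy': 309.70691628693146, 'cx': 317.937359286193, 'cy': 200.2656542734149, 'tool_from_camera': array([[ 1.    , -0.0002,  0.001 , -0.0001],
       [ 0.001 ,  0.3241, -0.946 ,  0.0313],
       [-0.0002,  0.946 ,  0.3241,  0.0836],
       [ 0.    ,  0.    ,  0.    ,  1.    ]])}
```

View pics/scene0.png

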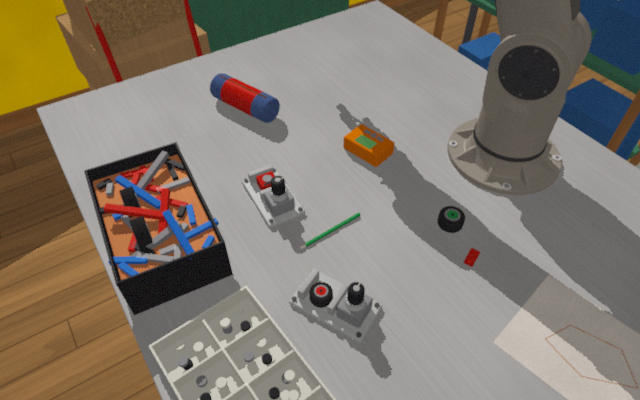

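View pics/top0.png

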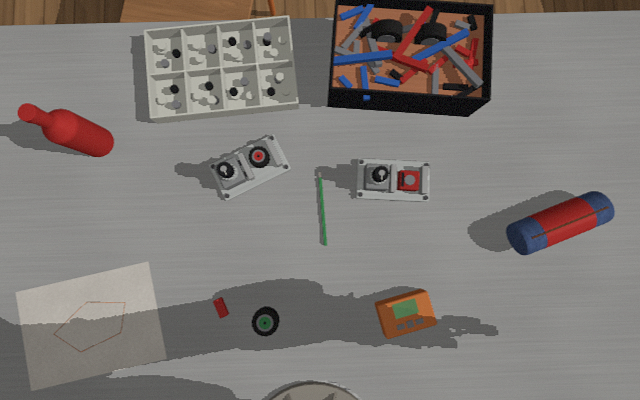

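View pics/wrist0.png

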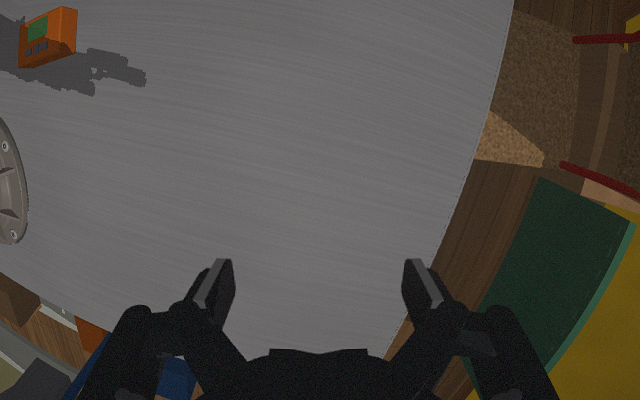

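```bash
python3 - <<'E'
import cv2
a=cv2.imread("pics/top0.png")[120:220,190:290]; b=cv2.imread("pics/scene0.png")[255:355,280:400]
cv2.imwrite("pics/t1.png",cv2.resize(a,None,fx=6,fy=6,interpolation=2)[:600]); cv2.imwrite("pics/s1.png",cv2.resize(b,None,fx=6,fy=6,interpolation=2)[:600])
E
```

```text
(no output)
```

View pics/t1.png

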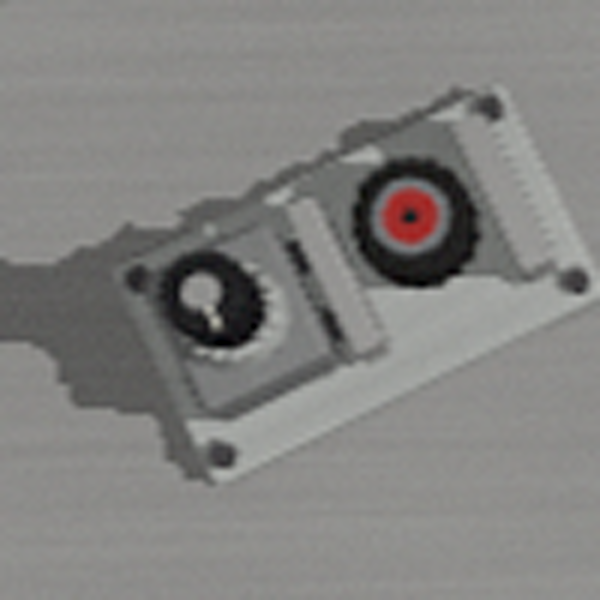

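View pics/s1.png

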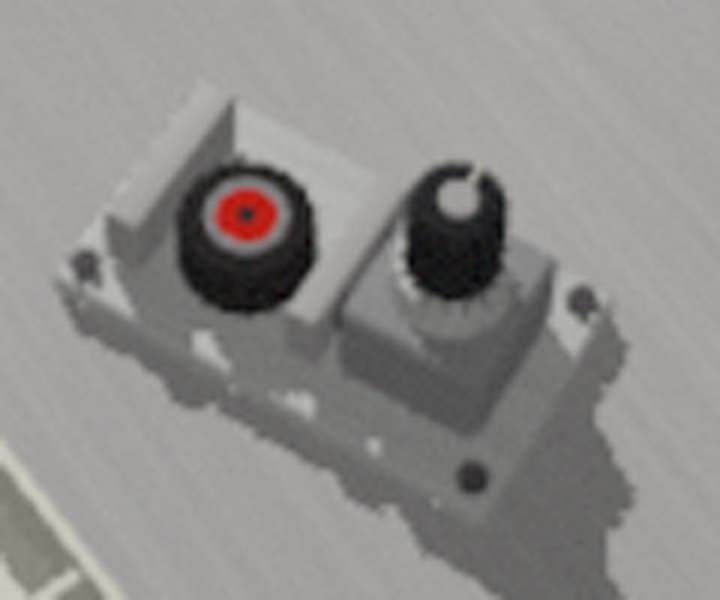

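```bash
cat > h.py <<'E'
import numpy as np
T=dict(f=380.3014691,cx=312.958,cy=196.6526,E=np.array([[-0.0282,-0.9996,0.0047,0.0006],[0.9955,-0.0276,0.0906,-0.5308],[-0.0905,0.0072,0.9959,-0.7943]]))
S=dict(f=485.966333,cx=327.865,cy=203.8943,E=np.array([[-0.8327,0.5536,0.0074,0.4467],[-0.4098,-0.6254,0.6641,0.1266],[0.3723,0.5499,0.7476,-1.2413]]))
def ray(c,u,v):
    R=c['E'][:,:3];t=c['E'][:,3]
    d=R.T@np.array([(u-c['cx'])/c['f'],-(v-c['cy'])/c['f'],-1.]); return -R.T@t,d/np.linalg.norm(d)
def plane(c,u,v,z):
    o,d=ray(c,u,v); return o+d*(z-o[2])/d[2]
def tri(r1,r2):
    (o,d),(p,e)=r1,r2
    s=np.linalg.lstsq(np.c_[d,-e],p-o,rcond=None)[0]
    a=o+s[0]*d;b=p+s[1]*e; return (a+b)/2,np.linalg.norm(a-b)
E
cat > m.py <<'E'
from h import *
np.set_printoptions(precision=4,suppress=True)
ft=lambda x,y:(190+x/6-.4,120+y/6-.4); fs=lambda x,y:(280+x/6-.4,255+y/6-.4)
for n,a,b in(("cap",(201,290),(460,198)),("hub",(410,216),(247,214)),("hole near-left",(138,278),(470,478)),("hole",(222,453),(581,301)),("hole far",(574,280),None),("hole far2",(488,107),(86,266))):
    if b: print(n,*tri(ray(T,*ft(*a)),ray(S,*fs(*b))))
    for z in(.008,.03,.098): print('  ',z,plane(T,*ft(*a),z),plane(S,*fs(*b),z) if b else'')
E
python3 m.py
```

```text
cap [0.5849 0.1615 0.0993] 0.0010323035117016826
   0.008 [0.6012 0.1821 0.008 ] [0.5474 0.1184 0.008 ]
   0.03 [0.5974 0.1771 0.03  ] [0.5563 0.1289 0.03  ]
   0.098 [0.5855 0.1615 0.098 ] [0.584  0.1612 0.098 ]
hub [0.6202 0.1008 0.0393] 0.0003452957456319972
   0.008 [0.6267 0.1049 0.008 ] [0.6097 0.0847 0.008 ]
   0.03 [0.6222 0.1019 0.03  ] [0.617  0.0961 0.03  ]
   0.098 [0.6083 0.0926 0.098 ] [0.6395 0.1312 0.098 ]
hole near-left [0.6054 0.2037 0.0137] 0.00027188163323970977
   0.008 [0.6063 0.2052 0.008 ] [0.6035 0.2015 0.008 ]
   0.03 [0.6023 0.1996 0.03  ] [0.611  0.2097 0.03  ]
   0.098 [0.5901 0.1821 0.098 ] [0.6341 0.2353 0.098 ]
hole [0.54   0.1736 0.0141] 0.0002993302424649146
   0.008 [0.5407 0.1749 0.008 ] [0.5373 0.1712 0.008 ]
   0.03 [0.5385 0.17   0.03  ] [0.5466 0.1803 0.03  ]
   0.098 [0.5316 0.155  0.098 ] [0.575  0.2083 0.098 ]
   0.008 [0.6012 0.0449 0.008 ] 
   0.03 [0.5973 0.0435 0.03  ] 
   0.098 [0.5855 0.0392 0.098 ] 
hole far2 [0.6655 0.075  0.0131] 0.0002434351943921638
   0.008 [0.6669 0.0754 0.008 ] [0.6641 0.0723 0.008 ]
   0.03 [0.6613 0.0732 0.03  ] [0.6699 0.084  0.03  ]
   0.098 [0.6441 0.0663 0.098 ] [0.6881 0.1201 0.098 ]
```

drive_tool(delta_rot=[[0, -0.072, 0], [0, -0.072, 0], [0, -0.072, 0], [0, -0.072, 0], [0, -0.072, 0], [0, -0.072, 0], [0, -0.072, 0], [0, -0.072, 0], [0, -0.072, 0], [0, -0.072, 0], [0, -0.072, 0]], linear=[[-4.7, 0, 47], [-4.7, 0, 47], [-4.7, 0, 47], [-4.7, 0, 47], [-4.7, 0, 47], [-4.7, 0, 47], [-4.7, 0, 47], [-4.7, 0, 47], [-4.7, 0, 47], [-4.7, 0, 47], [-4.7, 0, 47]], gripper=[85, 85, 85, 85, 85, 85, 85, 85, 85, 85, 85])

```text
clock: 1.25
tool_pos: [0.5544, -0.3182, 0.4045]
orientation: [[0.869, -0.0, 0.495], [-0.495, 0.0, 0.869], [-0.0, -1.0, 0.0]]
contact_force: [0.1, -0.4, -0.1]
gripper_width: 0.085
```

```bash
python3 - <<'E'
from workcell import state
import numpy as np
s=state();print(s['clock'],np.round(s['qpos'],1),s['tool_pos'],s['orientation'])
E
```

```text
1.25 [ 34.8  21.8 -14.   96.    5.8  62.9 -10.5] [ 0.55441617 -0.31820698  0.40450827] [[ 8.68741658e-01 -1.00388814e-04  4.95265505e-01]
 [-4.95265487e-01  1.61007557e-04  8.68741660e-01]
 [-1.66953434e-04 -9.99999982e-01  9.01548573e-05]]
```

drive_tool(delta_rot=[[0, -0.072, 0], [0, -0.072, 0], [0, -0.072, 0], [0, -0.072, 0], [0, -0.072, 0], [0, -0.072, 0], [0, -0.072, 0], [0, -0.072, 0], [0, -0.072, 0], [0, -0.072, 0], [0, -0.072, 0], [0, 0, 0], [0, 0, 0], [0, 0, 0]], linear=[[-4.7, 0, 44.5], [-4.7, 0, 44.5], [-4.7, 0, 44.5], [-4.7, 0, 44.5], [-4.7, 0, 44.5], [-4.7, 0, 44.5], [-4.7, 0, 44.5], [-4.7, 0, 44.5], [-4.7, 0, 44.5], [-4.7, 0, 44.5], [-4.7, 0, 44.5], [0, 20, 0], [0, 20, 0], [0, 0, 0]], gripper=[85, 85, 85, 85, 85, 85, 85, 85, 85, 85, 85, 85, 85, 85])

```text
clock: 2.65
tool_pos: [0.5795, 0.1587, 0.3623]
orientation: [[0.963, -0.004, -0.268], [0.268, -0.001, 0.963], [-0.004, -1.0, 0.0]]
contact_force: [0.5, 0.5, 0.2]
gripper_width: 0.085
```

```bash
cat > st.py <<'E'
from workcell import state, imaging
import numpy as np, cv2, sys
np.set_printoptions(precision=4,suppress=True)
s=state();print(s['clock'],np.round(s['qpos'],1),s['tool_pos'],s['orientation'],s['contact_force'],s['torque'],s['gripper_width'])
P=np.array([0.585,0.1615,0.241]); print('to go, tool mm',1000*np.array(s['orientation']).T@(P-s['tool_pos']))
for n in sys.argv[2:]:
    d=imaging.get_image(n); cv2.imwrite(f"pics/{n}{sys.argv[1]}.png",cv2.cvtColor(d["image"],cv2.COLOR_RGB2BGR))
E
python3 st.py 2 wrist
```

```text
2.65 [  3.8  23.  -32.  102.6  14.   58.6 -18. ] [0.5795 0.1587 0.3623] [[ 0.9634 -0.0039 -0.2682]
 [ 0.2682 -0.001   0.9634]
 [-0.004  -1.      0.    ]] [0.5022 0.5257 0.2492] [-0.0379 -0.0442 -0.0279] 0.08500431896995937
to go, tool mm [  6.5302 121.2867   1.1735]
```

View pics/wrist2.png

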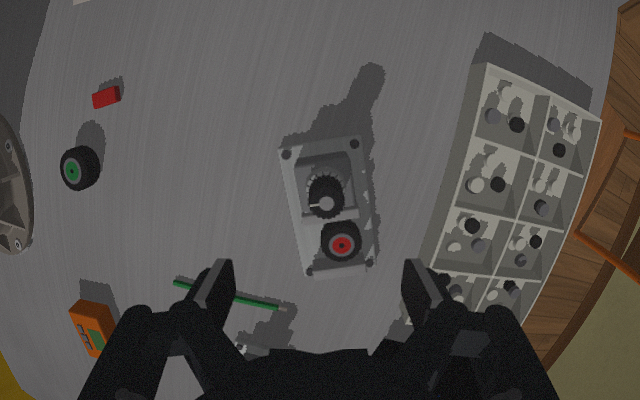

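```bash
cat > w.py <<'E'
import numpy as np
M=np.array([[1,-.0002,.001,-.0001],[.001,.3241,-.946,.0313],[-.0002,.946,.3241,.0836]])
def wr(u,v,R,p,z):
    d=np.array([u-317.937,-(v-200.266)]);r=np.hypot(*d);th=r/309.707
    c=np.array([*(np.sin(th)*d/max(r,1e-9)),-np.cos(th)])
    w=R@M[:,:3]@c; o=p+R@M[:,3]
    return o+w*(z-o[2])/w[2]
E
python3 - <<'E'
import cv2
a=cv2.imread("pics/wrist2.png")[120:290,260:400]; cv2.imwrite("pics/w2z.png",cv2.resize(a,None,fx=3.5,fy=3.5,interpolation=2))
from w import *
from workcell import state
s=state()
for u,v in((326,204),):print(wr(u,v,np.array(s['orientation']),np.array(s['tool_pos']),.098))
E
```

```text
[0.58528669 0.16030171 0.098     ]
```

View pics/w2z.png

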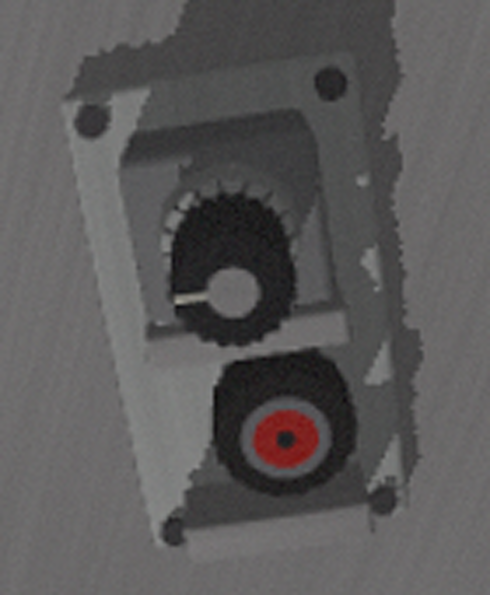

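drive_tool(delta_rot=[[0, 0, 0], [0, 0, 0], [0, 0, 0], [0, 0, 0], [0, 0, 0], [0, 0, 0]], linear=[[5, 20, 1], [0, 20, 0], [0, 20, 0], [0, 20, 0], [0, 0, 0], [0, 0, 0]], gripper=[70, 60, 60, 60, 60, 60], newtons=40)

```text
clock: 3.3
tool_pos: [0.5852, 0.1612, 0.2858]
orientation: [[0.964, 0.0, -0.267], [0.267, 0.0, 0.964], [0.0, -1.0, 0.0]]
contact_force: [0.0, -0.9, 0.2]
gripper_width: 0.0598
```

```bash
python3 st.py 3 wrist
```

```text
3.3 [  1.8  28.5 -30.2 105.4  18.   50.9 -21.3] [0.5852 0.1612 0.2858] [[ 0.9636  0.0004 -0.2672]
 [ 0.2672  0.0003  0.9636]
 [ 0.0005 -1.      0.0001]] [ 0.0038 -0.9047  0.233 ] [-0.0198 -0.0264  0.0194] 0.05984039675958058
to go, tool mm [-0.1686 44.8354  0.3451]
```

View pics/wrist3.png

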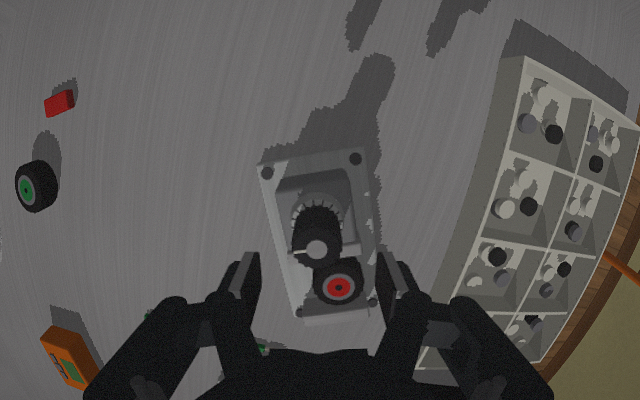

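drive_tool(delta_rot=[[0, 0, 0], [0, 0, 0], [0, 0, 0], [0, 0, 0], [0, 0, 0], [0, 0, 0], [0, 0, 0], [0, 0, 0], [0, 0, 0], [0, 0, 0], [0, 0, 0], [0, 0, 0], [0, 0, 0]], linear=[[0, 15, 0], [0, 15, 0], [0, 14, 0], [0, 0, 0], [0, 0, 0], [0, 0, 0], [0, 0, 0], [0, 0, 0], [0, 0, 0], [0, 0, 0], [0, 0, 0], [0, 0, 0], [0, 0, 0]], gripper=[60, 60, 60, 60, 45, 35, 30, 26, 22, 20, 20, 20, 20], newtons=40)

```text
clock: 4.65
tool_pos: [0.5847, 0.1613, 0.2415]
orientation: [[0.964, 0.0, -0.268], [0.268, -0.0, 0.964], [0.0, -1.0, -0.0]]
contact_force: [-3.5, -1.0, 8.1]
gripper_width: 0.0272
```

```bash
python3 st.py 4 wrist
```

```text
4.65 [  0.6  31.6 -28.7 106.9  20.4  46.6 -23.2] [0.5847 0.1613 0.2415] [[ 0.9635  0.0002 -0.2676]
 [ 0.2676 -0.0002  0.9635]
 [ 0.0001 -1.     -0.0002]] [-3.4824 -0.9735  8.0697] [-0.186  0.98  -0.123] 0.027181867634611924
to go, tool mm [0.3644 0.4744 0.0828]
```

View pics/wrist4.png

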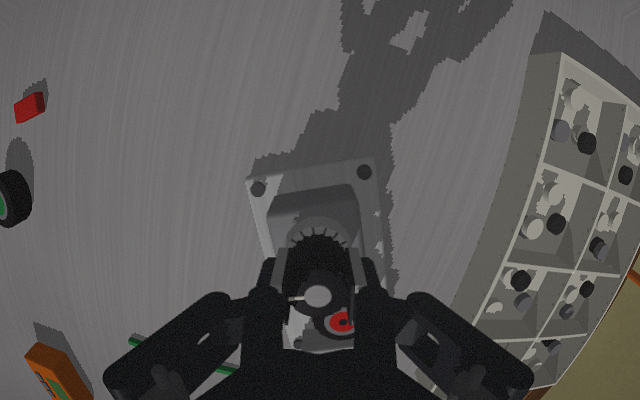

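drive_tool(delta_rot=[[0, 0.08, 0], [0, 0.08, 0], [0, 0.08, 0], [0, 0.08, 0], [0, 0.08, 0], [0, 0, 0], [0, 0, 0]], linear=[[0, 0, 0], [0, 0, 0], [0, 0, 0], [0, 0, 0], [0, 0, 0], [0, 0, 0], [0, 0, 0]], gripper=[20, 20, 20, 20, 20, 20, 20])

```text
clock: 5.4
tool_pos: [0.5846, 0.1613, 0.2415]
orientation: [[0.992, 0.0, 0.129], [-0.129, -0.0, 0.992], [0.0, -1.0, -0.0]]
contact_force: [-4.9, -1.3, 7.8]
gripper_width: 0.0268
```

```bash
python3 st.py 5 wrist
```

```text
5.4 [ -3.5  30.7 -23.3 107.2  16.5  45.5 -43. ] [0.5846 0.1613 0.2415] [[ 0.9917  0.      0.1288]
 [-0.1288 -0.0004  0.9917]
 [ 0.0001 -1.     -0.0003]] [-4.9439 -1.2529  7.8393] [-0.3341  1.1088  0.02  ] 0.026796152084019698
to go, tool mm [0.3936 0.4564 0.2133]
```

View pics/wrist5.png

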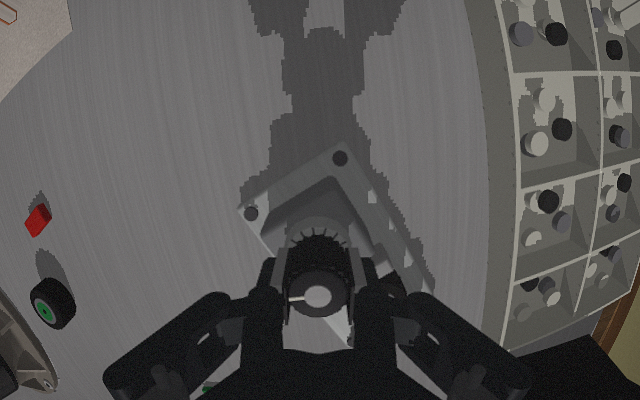

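drive_tool(delta_rot=[[0, 0.08, 0], [0, 0.08, 0], [0, 0.08, 0], [0, 0.08, 0], [0, 0.08, 0], [0, 0.08, 0], [0, 0.08, 0], [0, 0.08, 0], [0, 0.08, 0], [0, 0.08, 0], [0, 0.08, 0], [0, 0.08, 0], [0, 0, 0], [0, 0, 0]], linear=[[0, 0, 0], [0, 0, 0], [0, 0, 0], [0, 0, 0], [0, 0, 0], [0, 0, 0], [0, 0, 0], [0, 0, 0], [0, 0, 0], [0, 0, 0], [0, 0, 0], [0, 0, 0], [0, 0, 0], [0, 0, 0]], gripper=[20, 20, 20, 20, 20, 20, 20, 20, 20, 20, 20, 20, 20, 20])

```text
clock: 6.85
tool_pos: [0.5844, 0.1614, 0.2415]
orientation: [[0.463, -0.0, 0.886], [-0.886, -0.0, 0.463], [-0.0, -1.0, -0.0]]
contact_force: [-6.9, -1.0, 8.7]
gripper_width: 0.0269
```

```bash
python3 st.py 6 wrist
```

```text
6.85 [-13.7  29.2 -10.1 107.8   7.1  43.6 -90.1] [0.5844 0.1614 0.2415] [[ 0.4634 -0.0004  0.8861]
 [-0.8861 -0.0001  0.4634]
 [-0.0001 -1.     -0.0004]] [-6.8579 -1.0076  8.7309] [-0.2492  1.411  -0.001 ] 0.026894765894002224
to go, tool mm [0.2095 0.4693 0.5503]
```

View pics/wrist6.png

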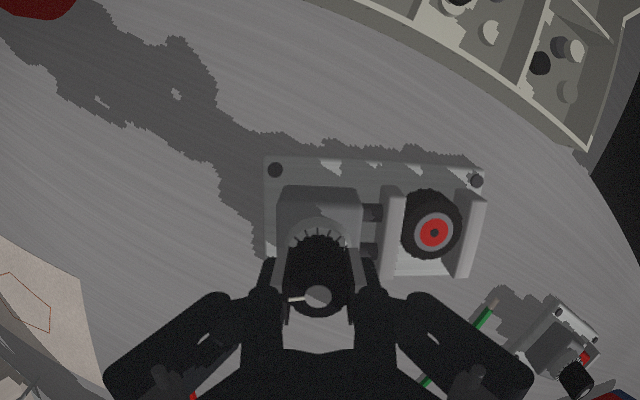

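drive_tool(delta_rot=[[0, 0, 0], [0, 0, 0], [0, 0, 0], [0, 0, 0], [0, 0, 0], [0, 0, 0], [0, 0, 0], [0, 0, 0], [0, 0, 0], [0, 0, 0], [0, 0, 0], [0, 0, 0], [0, 0, 0]], linear=[[0, 0, 0], [0, 0, 0], [0, 0, 0], [0, 0, 0], [0, 0, 0], [0, 0, 0], [0, -10, 0], [0, -20, 0], [0, -30, 0], [0, -30, 0], [0, -20, 0], [0, 0, 0], [0, 0, 0]], gripper=[32, 40, 50, 60, 60, 60, 60, 60, 60, 60, 60, 60, 60])

```text
clock: 8.2
tool_pos: [0.5848, 0.1612, 0.3516]
orientation: [[0.463, 0.001, 0.886], [-0.886, 0.0, 0.463], [0.0, -1.0, 0.001]]
contact_force: [0.9, 0.6, -0.3]
gripper_width: 0.0602
```

```bash
python3 st.py 7 wrist top; python3 - <<'E'
import cv2
cv2.imwrite("pics/t7z.png",cv2.resize(cv2.imread("pics/top7.png")[120:220,190:290],None,fx=6,fy=6,interpolation=2))
E
```

```text
8.2 [-12.8  21.5 -11.  103.5   4.9  55.4 -88.2] [0.5848 0.1612 0.3516] [[ 0.4633  0.0012  0.8862]
 [-0.8862  0.0004  0.4633]
 [ 0.0002 -1.      0.0013]] [ 0.9483  0.5826 -0.3348] [-0.0052  0.0104 -0.0128] 0.06022533656664365
to go, tool mm [ -0.1611 110.5736   0.1914]
```

View pics/wrist7.png

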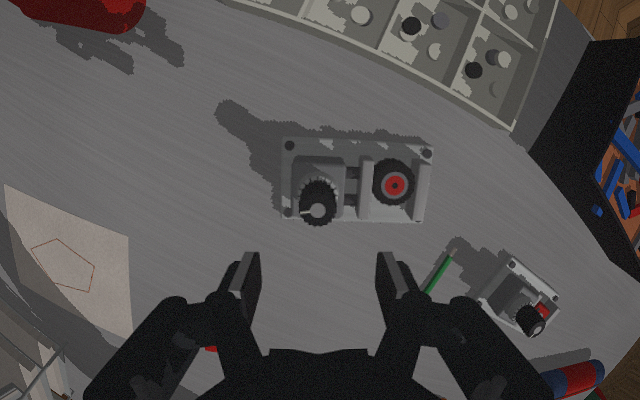

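```bash
python3 - <<'E'
import cv2
cv2.imwrite("pics/w7z.png",cv2.resize(cv2.imread("pics/wrist7.png")[120:240,270:450],None,fx=4.4,fy=4.4,interpolation=2))
E
```

```text
(no output)
```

View pics/w7z.png

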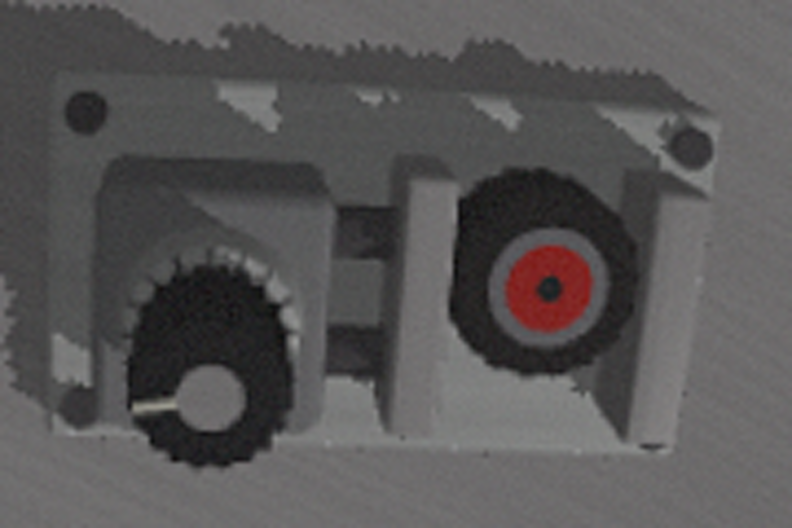

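```bash
python3 - <<'E'
from workcell import finish_job
print(finish_job())
E
```

```text
the job is handed in; nothing more can be done
None
```

I turned the knob on the wheel vice about 1.36 rad clockwise (seen from above) in one 40 N grasp. Then I opened the gripper, lifted 110 mm clear and handed the job in at about 8.2 s. I did not go near the other vice.

- **Position:** two cameras put the knob's axis at (0.585, 0.161), with its top measured at 99 mm against 98 mm given. A wrist view agreed to about 1 mm. The hub came out 70 mm from the axis, against about 72 mm given.
- **Turn:** the knob's pointer line stayed in the same place between the fingers, so the grasp did not slip and the knob turned the full 1.36 rad. The jaw needs at most 0.75 rad, so the clutch should have slipped at least 0.6 rad, more than two clicks. I worked this out from the turn and did not see or hear a click.
- **Jaw:** the last wrist picture shows the jaw against the wheel. It also shows about 10 pixels (roughly 2 mm) between the wheel and the fixed jaw. I put this down to the viewing angle, because the jaw gap measured about 45 mm against the 44 mm wheel, but I did not confirm it from another view.
- **Forces:** the contact force readings were under 12 N whenever I read them, and about 1 N after letting go. The torque readings during the turn did not clearly show the clutch's 0.12 N m.

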